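# Lay out the sharpening station

### The job

Lay out the sharpening station: seat the orange stone in the long bay of the dark holder and the white stone in the long bay of the pale holder, lay the flattener lengthwise on the middle of the orange stone once that is seated, stand the oil bottle in the square recess behind the white stone, and lay the green compound bar on the middle of the cork pad between the holders. Set everything down flat and gently without dropping it, let go of it, and leave the black stone where it lies.

Things in the scene. Friction and masses are not known exactly. Their poses are not given: they have to be found in the camera images.
- dark_holder: Fixed dark brown board, 202 (x) x 74 x 14 high, with two openings in its top, both 6 deep with floor 8 above its underside: a bay 128 x 53 inside, nearer the robot, and behind it a square recess 44 x 44 inside (stays empty). Origin: underside, centre of the bay (not of the board). x points from bay to recess, away from the robot within 0.2 rad; recess centre at x = +96 mm, y = 0.
- pale_holder: Fixed pale yellow wooden board, 202 (x) x 74 x 14 high, with two openings in its top, both 6 deep with floor 8 above its underside: a bay 128 x 53 inside, nearer the robot, and behind it a square recess 44 x 44 inside (for the bottle). Origin: underside, centre of the bay (not of the board). x points from bay to recess, away from the robot within 0.2 rad; recess centre at x = +96 mm, y = 0.
- cork_pad: Fixed brown cork pad, 80 x 80 x 5 high, lying between the two holders. Origin: centre of the underside; its top is 5 above the bench.
- orange_stone: Loose orange sharpening stone, a slab 120 long (x) x 45 wide (y) x 25 high, about 0.3 kg, lying flat, long side pointing away from the robot to within 0.35 rad. Origin: centre of the underside, z up. The coarse stone.
- white_stone: Loose white sharpening stone, a slab 120 long (x) x 45 wide (y) x 25 high, about 0.3 kg, lying flat, long side pointing away from the robot to within 0.35 rad. Origin: centre of the underside, z up. The fine stone.
- black_stone: Loose black sharpening stone, a slab 120 long (x) x 45 wide (y) x 25 high, about 0.3 kg, lying flat, long side pointing away from the robot to within 0.35 rad. Origin: centre of the underside, z up. Not needed today: leave it where it lies.
- oil_bottle: Loose small amber oil bottle with a pale label band and a black cap, standing upright; round, 34 diameter up to 56 high, then a shoulder to the cap, 80 high in all, 0.07 kg. Origin: centre of the underside, z up.
- flattener: Loose stone flattener: a steel plate 64 long (x) x 40 wide (y) x 10 high with a blue block handle 48 (x) x 24 (y) on it, from 10 to 36 above the underside, with two brass dots on top; 0.18 kg, lying flat on its plate. At the start its x points away from the robot to within 0.45 rad. Origin: centre of the underside, z up.
- compound_bar: Loose bar of green honing compound, one half wrapped in pale paper, 70 long (x) x 32 wide (y) x 26 high, 0.1 kg, lying flat; at the start its x points away from the robot to within 0.45 rad. Origin: centre of the underside, z up.

How it is judged:
By the outcome, as a careful person would: the job done as asked, in the order asked, and still so for the second after the job is handed in, with the robot touching nothing.
It also fails if it takes over 122 s, if anything falls off the work surface, if the arm or the gripper's body presses on something with over 40 N, if the wrist force passes 120 N, or if a joint passes its speed limit or range.

### The arm

A 6-joint arm with a two-finger parallel gripper is mounted at the origin on the work surface. World frame = base frame: x ahead of the robot, y to its left, z up, the work surface at z = 0. Lengths are in m, angles in rad, forces in N, time in s.
With the tool pointing down it reaches from about 0.35 to 0.775 m from the base axis. Payload 7.3 kg.
Tool frame: the origin (TCP) lies midway between the tips of the shut fingers; the grasp point (between the pads) lies 19 mm behind it (ctrl.hold_point_z is the distance from the TCP to the grasp point, in m); z points along the fingers, y is the line along which they close (so a half turn about z gives the same grasp; the last joint's range is limited). The gripper opens to 92 mm and grips with 3 to 60 N. Pads are 19 mm wide; open, the fingers measure 130 mm over their backs; the gripper's body (75 mm by 190 mm) begins 47 mm behind the grasp point.
Start: joints at [1.15, 0.342, 1.524, -0, 1.275, -0.146], TCP at [0.142, 0.505, 0.227] pointing down, gripper open.
Joint ranges: [-2.53, 2.53], [-0.77, 2.02], [0.04, 2.7], [-1, 4.14], [0.28, 2.66], [-3.11, 3.11]. Speed limits (rad/s): [2.57, 2.57, 3.14, 3.14, 3.14, 3.14].

### API

Orientations are given as a rotation vector (axis times angle).
In Python, from station import ctrl, optics gives the robot as it stands.
- The arm moves only by the shell command python3 -m jog 'ROWS' [FORCE]. ROWS is a JSON object whose one key "increments" holds a list of rows, each a list of 5 numbers: the opening, from -1 (shut) to 1 (fully open), then the shift along the tool's x, y, z in m, then the turn about the tool's z in degrees. A call has 1 to 20 rows; each row shifts and turns the commanded pose from where the row before left it, along the tool's axes as they then stand; what a row does not reach is not made up. A row lasts 1/8 s, in which the tool goes at most 62.5 mm and 10.7 degrees, less where a joint would pass 70% of its speed; a pose out of reach is approached as far as the arm can. A call is refused whole if a number of a shift passes 0.0625 or a number of a turn 10.7, either way. A call with a gripper value outside its range is refused whole. The fingers move at their own pace and stop on an object; FORCE is the grip in N (left out, the last holds). Time passes only in rows, so rows that do not move let the fingers close. It gives the time, the measured TCP pose, the force, the opening and the grip force at its end, in the units of the state.
- ctrl.get_obs(): the state, without advancing time (a new reading comes with each control period).
- optics.read_camera(name): name is "side" or "top" or "wrist"; returns a dict with "img" (480x640x3 uint8, blue, green, red), "K" (3x3 intrinsics, pixels), "R" (3x3) and "t" (3): a world point X has camera coordinates R X + t; the wrist camera has in their place "hand_eye" (4x4, takes a point from camera to tool coordinates, whose origin is the TCP and whose axes are the flange's). Camera axes: x right, y down, z forward; pixel columns grow to the right and rows downward; lengths in m; the calibration is good to about 2 mm. A picture is of the moment at which its call begins: read the wrist's pose just before it. There is no depth.
- ctrl.hand_in(): hands the job in; it is judged then, once.
The state is a dict: "time_s": time; "joint_pos": joint angles; "qd": joint speeds; "joint_efforts": joint torques, N m; "eef_pos": TCP position; "eef_rot": TCP orientation; "contact_force": force on the tool from outside, world axes, zero at the start; "moment": the same for the moment, N m; "gripper_width": finger opening in m; "gripper_force": force on a finger pad.
Only numpy, scipy, OpenCV 4.12 (cv2) and the standard library are available. Lean on these libraries where they do the work, as an engineer would, in place of code of your own. Each camera call takes 0.05 s, during which the arm holds its last target. There are 200 camera calls.

## Working session

There is one attempt and no reset: what is moved stays moved. The work goes in short steps, Python scripts to look and compute and a shell command to move; the robot and the scene stay as the last step left them, time stands still between calls to the robot, and variables do not carry over. Pictures are saved under pics/ and viewed, at most 14 in all, crops included, and the job is handed in when it is done.

```bash
mkdir -p pics; ls
cat > h.py <<'E'
import numpy as np, cv2
from station import ctrl, optics
E
python3 - <<'E'
from h import *
o=ctrl.get_obs(); print(o, ctrl.hold_point_z)
for n in ("side","top","wrist"):
    c=optics.read_camera(n); cv2.imwrite(f"pics/{n}0.png",c["img"]); print(n,{k:np.round(v,4).tolist() for k,v in c.items() if k!="img"})
E
```

```text
pics
{'time_s': 0.0, 'joint_pos': array([ 1.15001486e+00,  3.42730236e-01,  1.52501456e+00,  2.59516078e-05,
        1.27538508e+00, -1.46023870e-01]), 'qd': array([ 0.00025274,  0.00080357,  0.00145805, -0.00097581, -0.00052883,
       -0.00048956]), 'joint_efforts': array([-8.02065297e-04, -4.31240165e+01, -2.44210750e+01,  7.16783339e-02,
        5.60338818e-02, -1.14420366e-04]), 'eef_pos': array([0.14225707, 0.50494265, 0.22604192]), 'eef_rot': array([-4.30181490e-01, -3.11154184e+00,  2.30709687e-03]), 'contact_force': array([ 0.17949537, -0.28323109,  1.09007849]), 'moment': array([-0.03886054,  0.01476885, -0.0435639 ]), 'gripper_force': 0.0, 'gripper_width': 0.09186458923619681} 0.0188
side {'K': [[472.6987, 0.0, 314.5134], [0.0, 472.6987, 229.9594], [0.0, 0.0, 1.0]], 'R': [[0.9865, -0.1637, -0.0045], [-0.1192, -0.6991, -0.705], [0.1122, 0.696, -0.7092]], 't': [-0.541, 0.0953, 1.0306]}
top {'K': [[543.6884, 0.0, 328.775], [0.0, 543.6884, 230.9349], [0.0, 0.0, 1.0]], 'R': [[-0.0161, -0.9998, -0.0107], [-0.9891, 0.0174, -0.146], [0.1462, 0.0082, -0.9892]], 't': [0.0267, 0.5464, 1.2301]}
wrist {'K': [[347.8206, 0.0, 318.9066], [0.0, 347.8206, 239.5999], [0.0, 0.0, 1.0]], 'hand_eye': [[-0.001, -0.9683, -0.2499, 0.0677], [1.0, -0.0009, -0.0006, -0.0002], [0.0003, -0.2499, 0.9683, -0.1577], [0.0, 0.0, 0.0, 1.0]]}
```

View pics/top0.png

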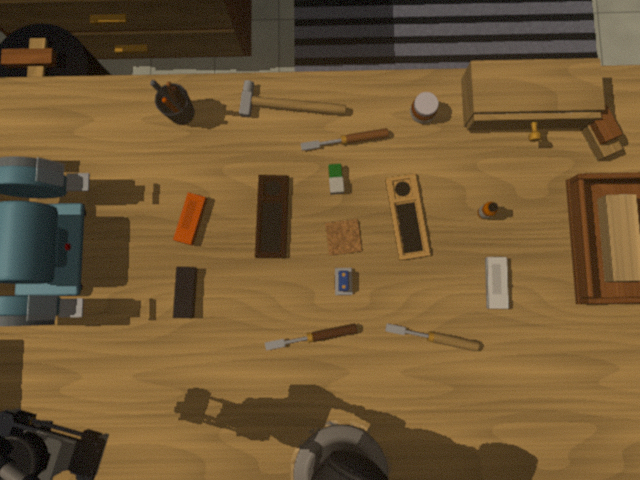

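View pics/side0.png

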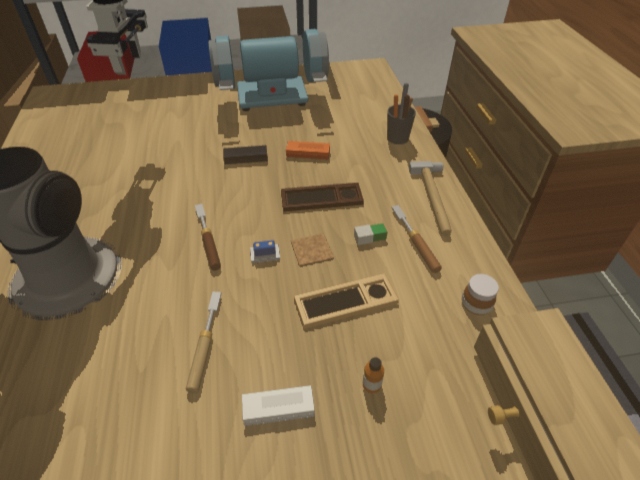

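The top view shows orange (190,219), black (185,292), dark holder (272,216), pad (344,237), flattener (344,281), bar (337,179), pale holder (409,217), bottle (488,210) and white (498,283). The side view agrees with this.

```bash
python3 - <<'E'
import cv2
a=cv2.imread("pics/top0.png")[155:330,150:525]
a=cv2.resize(a,None,fx=2.1,fy=2.1,interpolation=cv2.INTER_CUBIC)
a=cv2.convertScaleAbs(a,alpha=1.7,beta=10)
cv2.imwrite("pics/topz.png",a)
b=cv2.imread("pics/side0.png")[130:430,180:430]
cv2.imwrite("pics/sidez.png",cv2.resize(b,None,fx=2,fy=2))
E
cat >> h.py <<'E'
from scipy.spatial.transform import Rotation as Rot
import os
def cam(name,save=None):
    o=ctrl.get_obs(); c=optics.read_camera(name)
    if name=="wrist":
        T=np.eye(4); T[:3,:3]=Rot.from_rotvec(o["eef_rot"]).as_matrix(); T[:3,3]=o["eef_pos"]
        W=T@c["hand_eye"]; c["R"]=W[:3,:3].T; c["t"]=-c["R"]@W[:3,3]
    if save: cv2.imwrite(f"pics/{save}.png",c["img"])
    return c
def ray(c,px):
    px=np.atleast_2d(px).astype(float); d=np.c_[px,np.ones(len(px))]@np.linalg.inv(c["K"]).T@c["R"]
    return -c["R"].T@c["t"], d
def plane(c,px,z):
    o,d=ray(c,px); return o+d*((z-o[2])/d[:,2])[:,None]
def tri(c1,p1,c2,p2):
    (o1,d1),(o2,d2)=ray(c1,p1),ray(c2,p2); d1,d2=d1[0],d2[0]
    s=np.linalg.lstsq(np.c_[d1,-d2],o2-o1,rcond=None)[0]; a,b=o1+s[0]*d1,o2+s[1]*d2
    return (a+b)/2, np.linalg.norm(a-b)
def proj(c,X):
    q=(c["R"]@np.asarray(X)+c["t"]); q=c["K"]@q; return q[:2]/q[2]
def blob(c,lo,hi,near,rad=60,close=0):
    "contour of the HSV mask blob nearest to pixel 'near'"
    m=cv2.inRange(cv2.cvtColor(c["img"],cv2.COLOR_BGR2HSV),tuple(lo),tuple(hi))
    k=np.zeros_like(m); cv2.circle(k,tuple(int(v) for v in near),rad,255,-1); m&=k
    if close: m=cv2.morphologyEx(m,cv2.MORPH_CLOSE,np.ones((close,close)))
    m=cv2.morphologyEx(m,cv2.MORPH_OPEN,np.ones((2,2)))
    cs=cv2.findContours(m,cv2.RETR_EXTERNAL,cv2.CHAIN_APPROX_NONE)[0]
    return max(cs,key=cv2.contourArea)[:,0,:].astype(float)
def rect(P):
    "centre, long, short (mm), yaw of long side in (-pi/2,pi/2]"
    r=cv2.minAreaRect((P[:,:2]*1000).astype(np.float32)); (cx,cy),(w,h),a=r
    if w<h: w,h,a=h,w,a+90
    a=(a+90)%180-90
    return np.array([cx,cy]),w,h,a
E
python3 - <<'E'
from h import *
for n,pts in (("top",[(190,219),(178,232),(185,292),(272,216),(256,200),(344,237),(337,170),(337,186),(344,281),(338,290),(423,217),(409,217),(403,188),(488,210),(498,300),(498,275),(220,220)]),):
    im=cv2.imread(f"pics/{n}0.png"); hsv=cv2.cvtColor(im,cv2.COLOR_BGR2HSV)
    print([(p,hsv[p[1],p[0]].tolist()) for p in pts])
E
```

```text
[((190, 219), [12, 237, 142]), ((178, 232), [11, 235, 165]), ((185, 292), [6, 90, 54]), ((272, 216), [27, 154, 38]), ((256, 200), [18, 147, 123]), ((344, 237), [15, 163, 111]), ((337, 170), [51, 158, 89]), ((337, 186), [17, 54, 160]), ((344, 281), [111, 127, 94]), ((338, 290), [6, 13, 102]), ((423, 217), [17, 167, 113]), ((409, 217), [16, 116, 55]), ((403, 188), [19, 137, 54]), ((488, 210), [15, 245, 123]), ((498, 300), [20, 50, 172]), ((498, 275), [19, 51, 151]), ((220, 220), [19, 151, 133])]
```

View pics/topz.png

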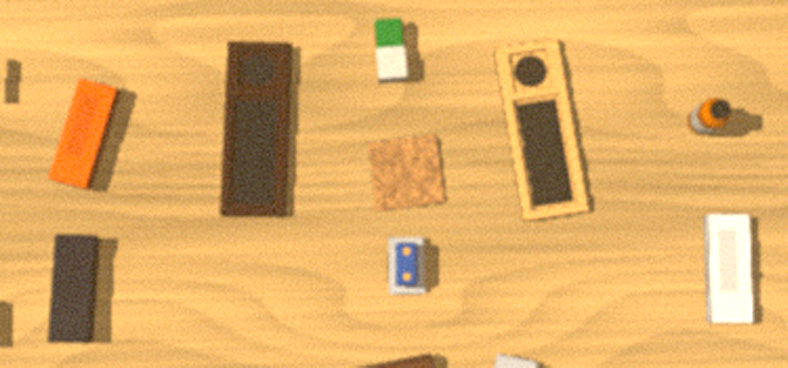

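View pics/wrist0.png

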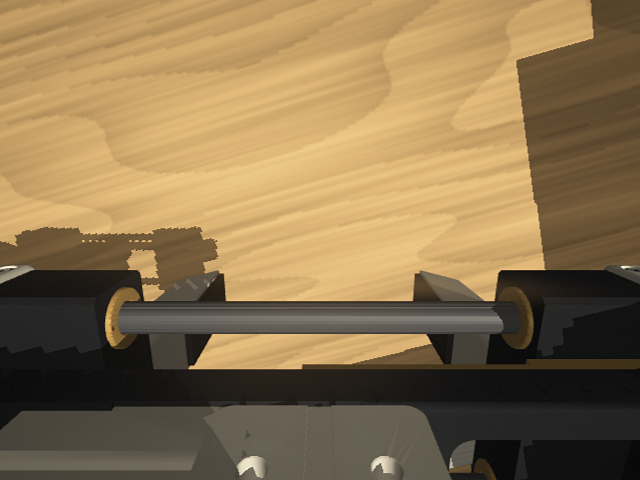

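The zoom shows the liners as dark patches on the bay floors. The fingers lie along world y at the start, and the wrist camera sits on the robot side. Next I measure coarsely from two views.

Run:
```python
from h import *
t,s=cam("top"),cam("side")
S={"orange":((3,200,60),(14,255,255),(190,219),(308,150),.025,40),
"white":((0,0,90),(40,95,255),(498,283),(278,405),.025,50),
"black":((0,0,0),(179,255,75),(185,292),(245,155),.025,36),
"dark":((0,0,0),(179,255,80),(272,216),(322,196),.014,52),
"pad":((0,140,60),(16,190,140),(344,237),(312,250),.005,32),
"green":((35,80,30),(85,255,255),(337,170),(380,233),.026,25),
"paper":((0,0,70),(40,95,255),(337,186),(363,236),.026,25),
"blue":((105,100,30),(130,255,255),(344,281),(264,248),.036,25),
"cap":((0,0,0),(179,255,60),(491,206),(375,365),.08,14)}
for n,(lo,hi,p,q,z,r) in S.items():
    try:
        b=blob(t,lo,hi,p,r,3); c=plane(t,b,z); R=rect(c)
        b2=blob(s,lo,hi,q,r,3)
        m=lambda b:cv2.minAreaRect(b.astype(np.float32))[0]
        X,e=tri(t,m(b),s,m(b2))
        print(n,np.round(np.r_[R[0],R[1:]],1),"tri",np.round(X*1000,1),round(e*1000,1))
    except Exception as ex: print(n,ex)
```

```text
orange max() iterable argument is empty
white [ 419.  -372.7  118.7   52.2   -1.7] tri [ 421.  -377.    10.3] 3.5
black [408.5 344.5 117.1  66.1  -2.7] tri [410.7 348.4  11.9] 5.1
dark [587.3 147.1 200.5  81.9  -2.5] tri [591.8 148.3   1.2] 7.5
pad max() iterable argument is empty
green [694.1  -2.1  29.6  28.9  -1.1] tri [700.5  -2.4   9.6] 4.2
paper [657.2  -3.8  39.2  33.5  -1.1] tri [663.   -4.1   8.8] 3.5
blue [428.7 -15.8  34.5  18.5  -1.1] tri [431.3 -15.8  28.4] 4.5
cap [ 587.5 -358.1   17.4   16.5   42.2] tri [ 591.1 -363.6   61.8] 0.5
```

View pics/sidez.png

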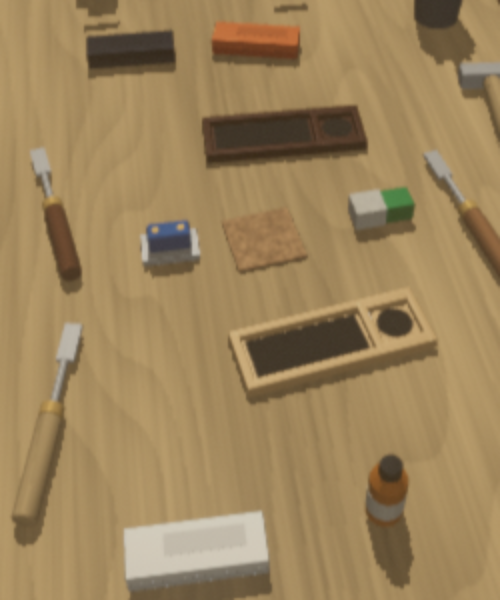

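Side faces are mixed into these blobs, so the figures are coarse but enough to go closer. I'll line the tool up with the world axes and look at the orange stone and dark holder from above.

```bash
python3 -m jog '{"increments":[[1,0,0,0,-8],[1,0,0,0,-7.7],[1,-0.043,-0.022,0.002,0],[1,-0.043,-0.022,0.002,0],[1,-0.043,-0.022,0.002,0],[1,-0.043,-0.022,0.002,0],[1,-0.043,-0.022,0.002,0],[1,-0.043,-0.022,0.002,0],[1,-0.043,-0.022,0.002,0],[1,-0.043,-0.022,0.002,0],[1,-0.043,-0.022,0.002,0],[1,-0.043,-0.022,0.002,0],[1,-0.043,-0.022,0.002,0],[1,-0.043,-0.022,0.002,0],[1,0,0,0,0]]}'
python3 - <<'E'
from h import *
c=cam("wrist","w1")
E
```

```text
time_s: 2.12
eef_pos: [0.6604, 0.2382, 0.2008]
eef_rot: [-0.007, -3.14, 0.001]
contact_force: [-0.2, 1.1, 0.1]
gripper_width: 0.0917
gripper_force: 0.0
```

View pics/w1.png

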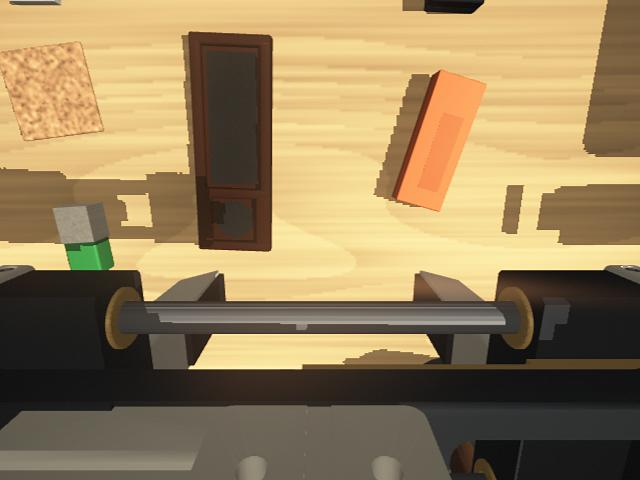

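The wrist view at (0.66,0.24) shows orange's top face with corners near (440,70), (486,85), (440,211) and (395,199). The dark board's rim runs from (191,32) to (271,250), the pad is at (50,90) and the bar at (85,235). I'll take a few more stops for stereo and the right half of the bench.

```bash
cat >> h.py <<'E'
import pickle
def shot(n): c=cam("wrist",n); pickle.dump(c,open(f"pics/{n}.pkl","wb")); return c
def load(n): return pickle.load(open(f"pics/{n}.pkl","rb"))
E
python3 -c "
from h import *
shot('w1')"
python3 -m jog '{"increments":[[1,-0.018,-0.042,0,0],[1,-0.018,-0.042,0,0],[1,0,-0.042,0,0],[1,0,0,0,0]]}'
python3 -c "
from h import *
shot('w2')"
python3 -m jog '{"increments":[[1,0,-0.05,0,0],[1,0,-0.05,0,0],[1,0,-0.05,0,0],[1,0,-0.05,0,0],[1,0,0,0,0]]}'
python3 -c "
from h import *
shot('w3')"
python3 -m jog '{"increments":[[1,0.008,-0.05,0,0],[1,0.008,-0.05,0,0],[1,0.008,-0.05,0,0],[1,0.008,-0.05,0,0],[1,0,0,0,0]]}'
python3 -c "
from h import *
shot('w4')
a=[cv2.resize(load(n)['img'][:275],None,fx=.8,fy=.8,interpolation=cv2.INTER_AREA) for n in ('w2','w3')]
cv2.imwrite('pics/m23.png',np.vstack(a))
cv2.imwrite('pics/m4.png',load('w4')['img'][:290])"
```

```text
time_s: 2.72
eef_pos: [0.6936, 0.1129, 0.2032]
eef_rot: [-0.005, -3.141, 0.001]
contact_force: [1.3, 0.5, -0.1]
gripper_width: 0.0919
gripper_force: 0.0
time_s: 3.4
eef_pos: [0.6937, -0.0867, 0.2029]
eef_rot: [0.005, 3.141, -0.0]
contact_force: [-0.6, 0.9, 0.4]
gripper_width: 0.0916
gripper_force: 0.0
time_s: 4.08
eef_pos: [0.6616, -0.286, 0.2024]
eef_rot: [-0.004, -3.141, -0.0]
contact_force: [-0.2, 1.1, -0.6]
gripper_width: 0.0922
gripper_force: 0.0
```

View pics/m23.png

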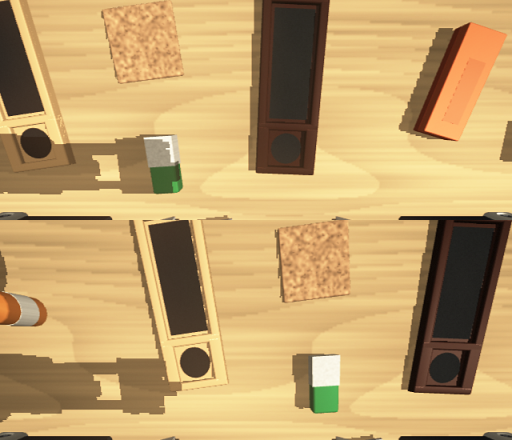

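View pics/m4.png

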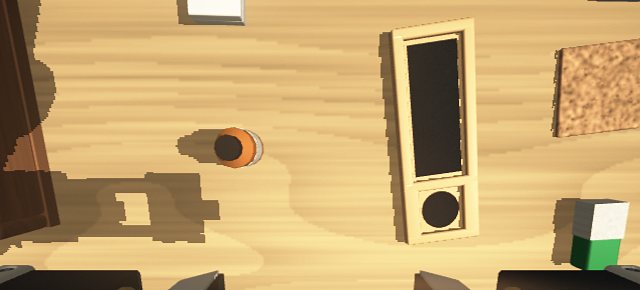

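w2, w3 and w4 show the dark and pale boards with black liners (a rectangle in the bay, a disc in the recess), the bar, the pad and the bottle cap (235,147 in w4). The liner rectangle and disc centres give each holder's axis, with the 96 mm spacing as a check. Now the corners.

Run:
```python
from h import *
H=lambda n,pts:print(n,[(p,cv2.cvtColor(load(n)['img'],cv2.COLOR_BGR2HSV)[p[1],p[0]].tolist()) for p in pts])
H('w1',[(450,100),(412,150),(232,120),(264,120),(196,120),(232,220),(210,210),(70,60),(60,180),(80,225),(90,255)])
H('w3',[(575,100),(555,168),(540,100),(225,80),(243,168),(380,60),(400,190),(405,218),(260,80)])
H('w4',[(232,147),(435,100),(440,208),(600,80),(212,10)])
def quad(c,lo,hi,near,rad):
    b=blob(c,lo,hi,near,rad,5); return cv2.boxPoints(cv2.minAreaRect(b.astype(np.float32))),b
C={n:load(n) for n in('w1','w2','w3','w4')}
for nm,z,views in (("paleliner",.008,[('w3',(225,80),90),('w4',(435,100),90)]),("paledisc",.008,[('w3',(243,178),28),('w4',(440,208),28)]),
 ):
    cs=[]
    for v,p,r in views:
        b=blob(C[v],(0,0,0),(179,255,60),p,r,3); R=rect(plane(C[v],b,z)); ctr=cv2.minAreaRect(b.astype(np.float32))[0]; cs+=[C[v],ctr]
        print(nm,v,np.round(np.r_[R[0],R[1:]],1))
    X,e=tri(*cs); print("tri",np.round(X*1e3,1),round(e*1e3,1))
```

```text
w1 [((450, 100), [13, 160, 253]), ((412, 150), [9, 183, 246]), ((232, 120), [18, 67, 57]), ((264, 120), [11, 148, 88]), ((196, 120), [10, 152, 84]), ((232, 220), [14, 77, 63]), ((210, 210), [14, 151, 44]), ((70, 60), [15, 132, 211]), ((60, 180), [17, 126, 140]), ((80, 225), [20, 49, 160]), ((90, 255), [61, 141, 170])]
w3 [((575, 100), [30, 29, 35]), ((555, 168), [30, 28, 37]), ((540, 100), [9, 144, 71]), ((225, 80), [15, 99, 62]), ((243, 168), [14, 105, 78]), ((380, 60), [16, 130, 230]), ((400, 190), [25, 17, 249]), ((405, 218), [60, 132, 172]), ((260, 80), [23, 101, 250])]
w4 [((232, 147), [15, 98, 68]), ((435, 100), [14, 58, 48]), ((440, 208), [14, 80, 64]), ((600, 80), [14, 138, 200]), ((212, 10), [25, 12, 253])]Traceback (most recent call last):
  File "<stdin>", line 13, in <module>
  File "h.py", line 30, in blob
    return max(cs,key=cv2.contourArea)[:,0,:].astype(float)
           ~~~^^^^^^^^^^^^^^^^^^^^^^^^
ValueError: max() iterable argument is empty
```

```bash
cat >> h.py <<'E'
def meas(nm,z,views,lo,hi,close=3):
    cs=[];Q=[]
    for c,p,r in views:
        if isinstance(c,str): c=load(c)
        b=blob(c,lo,hi,p,r,close); P=plane(c,b,z); R=rect(P)
        box=cv2.boxPoints(cv2.minAreaRect((P[:,:2]*1000).astype(np.float32)))/1000
        cs+=[c,proj(c,[*box.mean(0),z])]
        print(nm,"x y L W yaw",np.round(np.r_[R[0],R[1:]],1))
    if len(views)>1:
        X,e=tri(*cs[:4]); print("   tri",np.round(X*1e3,1),"gap",round(e*1e3,1))
E
python3 - <<'E'
from h import *
D=((0,0,0),(179,255,110)); G=((0,0,0),(179,112,110))
meas("paleliner",.008,[('w3',(226,72),95),('w4',(435,105),90)],*D)
meas("paledisc",.008,[('w3',(244,177),26),('w4',(440,208),26)],*D)
meas("darkliner",.008,[('w1',(232,120),85),('w3',(585,80),95)],*G)
meas("darkdisc",.008,[('w1',(232,218),26),('w3',(554,184),26)],*G)
meas("orange",.025,[('w1',(440,140),90),('w2',(585,105),90)],(11,100,200),(15,200,255))
meas("orange+side",.025,[('w1',(440,140),90),('w2',(585,105),90)],(0,140,150),(15,255,255))
meas("pad",.005,[('w2',(179,50),75),('w3',(392,52),75)],(0,125,100),(179,255,245))
meas("bar",.026,[('w2',(205,205),45),('w3',(405,203),45)],(30,0,100),(90,255,255))
meas("cap",.08,[('w3',(12,112),40),('w4',(229,147),22)],(0,0,0),(179,130,100))
E
```

```text
paleliner x y L W yaw [ 557.8 -174.3  121.1   45.6    7.7]
paleliner x y L W yaw [ 558.8 -174.   119.6   45.7    7.7]
   tri [ 558.4 -174.1    8.7] gap 0.9
paledisc x y L W yaw [ 653.8 -161.3   36.8   35.1   -2.6]
paledisc x y L W yaw [ 6.546e+02 -1.609e+02  3.620e+01  3.610e+01 -2.000e-01]
   tri [ 654.1 -161.1    9. ] gap 0.8
darkliner x y L W yaw [565.5 156.4 120.1  46.3  -2.5]
darkliner x y L W yaw [565.8 156.8 120.6  46.9  -2.4]
   tri [565.7 156.5   8.4] gap 0.3
darkdisc x y L W yaw [662.  152.2  37.3  36.7  89.8]
darkdisc x y L W yaw [ 6.615e+02  1.526e+02  3.790e+01  3.790e+01 -2.000e-01]
   tri [661.6 152.3   8.5] gap 0.4
orange x y L W yaw [588.1 351.6 118.7  43.8 -16.1]
orange x y L W yaw [588.4 351.4 118.8  43.7 -16.4]
   tri [588.2 351.8  24.3] gap 0.3
orange+side x y L W yaw [588.5 350.6 120.1  44.4 -16.3]
orange+side x y L W yaw [588.6 350.8 119.5  44.8 -16.1]
   tri [588.6 350.6  25.3] gap 0.0
pad x y L W yaw [539.2 -16.7  82.6  81.4 -83.4]
pad x y L W yaw [539.2 -18.6  83.9  81.6 -83.5]
   tri [538.4 -17.9   1.6] gap 0.0
bar x y L W yaw [700.2  17.1  26.9  11.9  -4. ]
bar x y L W yaw [697.8   0.7  34.   29.7   3.4]
   tri [705.5   8.6  -3.9] gap 2.5Traceback (most recent call last):
  File "<stdin>", line 11, in <module>
  File "h.py", line 44, in meas
    b=blob(c,lo,hi,p,r,close); P=plane(c,b,z); R=rect(P)
  File "h.py", line 30, in blob
    return max(cs,key=cv2.contourArea)[:,0,:].astype(float)
           ~~~^^^^^^^^^^^^^^^^^^^^^^^^
ValueError: max() iterable argument is empty
```

Both holders check out: bay to recess measures 96.8 mm (pale) and 96.0 mm (dark), the floors come out at 8–9 mm, and orange matches 120x45x25. Next I look at the white stone and the bottle.

```bash
python3 -m jog '{"increments":[[1,0.037,-0.02,0,0],[1,0.037,-0.02,0,0],[1,0.037,-0.02,0,0],[1,0,0,0,0]]}'
python3 -c "
from h import *
shot('w5')"
python3 -m jog '{"increments":[[1,0.03,-0.04,0,0],[1,0,0,0,0]]}'
python3 - <<'E'
from h import *
shot('w6')
def pw(z,X): # predicted pixel
    pass
W=load('w5'),load('w6')
for c in W: print(proj(c,[.42,-.375,.025]),proj(c,[.588,-.36,.08]))
a=[cv2.resize(c['img'][:275],None,fx=.8,fy=.8,interpolation=cv2.INTER_AREA) for c in W]
cv2.imwrite('pics/m56.png',np.vstack(a))
E
```

```text
time_s: 4.62
eef_pos: [0.5502, -0.3434, 0.2035]
eef_rot: [0.001, 3.141, 0.001]
contact_force: [-0.5, -0.0, 1.1]
gripper_width: 0.0921
gripper_force: 0.0
time_s: 4.92
eef_pos: [0.5211, -0.385, 0.2027]
eef_rot: [0.001, 3.141, -0.0]
contact_force: [-0.1, -0.1, -0.2]
gripper_width: 0.092
gripper_force: 0.0
[283.23964896  77.45307042] [299.64553858 276.76510668]
[329.81675458 111.8629343 ] [347.65981805 308.22243317]
```

View pics/m56.png

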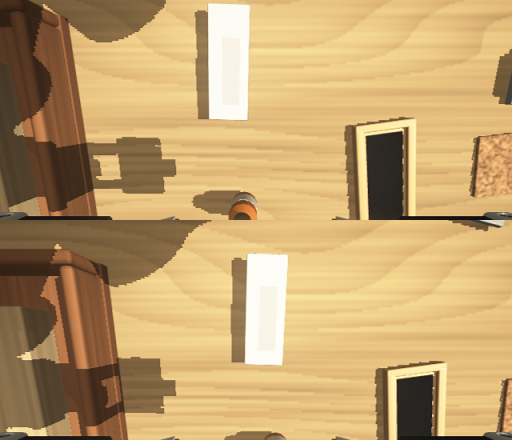

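White's top face is at about (285,77) in w5 and (333,110) in w6. I measure it and check how near the tool box on the left is.

Run:
```python
from h import *
meas("white",.025,[('w5',(285,77),95),('w6',(333,110),95)],(0,0,185),(179,62,255))
a,b=load('w5'),load('w6')
print(tri(a,(77,19),b,(90,44)), plane(a,[(77,19),(118,265)],.0), plane(a,[(77,19),(118,265)],.06))
meas("cap",.08,[('w4',(231,147),22)],(0,0,0),(179,130,110))
c=load('w4'); b=blob(c,(0,0,0),(179,130,110),(231,147),22,3)
t=optics.read_camera('top'); bt=blob(t,(0,0,0),(179,255,60),(491,206),9)
m=lambda b:cv2.minEnclosingCircle(b.astype(np.float32))
print(m(b),m(bt)); X,e=tri(c,m(b)[0],t,m(bt)[0]); print(X,e)
# base of bottle: pale label/base silhouettes in w3,w4
```

```text
white x y L W yaw [ 423.2 -372.5  119.3   45.2   -1.7]
white x y L W yaw [ 423.1 -372.7  119.3   45.1   -1.8]
   tri [ 423.  -372.6   23.6] gap 0.1
(array([ 0.29083678, -0.72664815, -0.23834117]), np.float64(0.024872701353253906)) [[ 0.36545799 -0.56605202  0.        ]
 [ 0.60408611 -0.56306172  0.        ]] [[ 0.38488814 -0.52906599  0.06      ]
 [ 0.58387875 -0.5265724   0.06      ]]
cap x y L W yaw [ 592.8 -356.4   21.1   18.6   75.9]
((228.33108520507812, 148.43243408203125), 13.908069610595703) ((497.0, 207.5), 4.609872341156006)
[ 0.59119616 -0.36426126  0.0681108 ] 0.009661037327194649
```

White is at (423,-373) mm with yaw -1.75°. The tool-box edge is at y ≤ -0.52, so the gripper clears it. I pick white with the fingertips 11 mm above its underside so they clear the 6 mm bay walls when it is seated.

```bash
python3 -m jog '{"increments":[[1,0.049,0.006,0.03,0],[1,0.049,0.006,0.04,0],[1,0,0,0,1.75],[1,0,0,0.05,0],[1,0,0,0.04,0],[1,0,0,0.02,0],[1,0,0,0.011,0],[1,0,0,0,0]]}' 40; python3 -c "
from h import *
o=ctrl.get_obs(); print(o['eef_pos'],Rot.from_rotvec(o['eef_rot']).as_matrix()[:2,0])"
```

```text
time_s: 6.02
eef_pos: [0.4248, -0.3726, 0.0123]
eef_rot: [0.047, 3.141, 0.0]
contact_force: [-0.1, 0.1, 0.3]
gripper_width: 0.0919
gripper_force: 0.0
[ 0.42476586 -0.37259246  0.01234751] [-0.99954277  0.03023416]
```

```bash
python3 -m jog '{"increments":[[1,0.0015,0,0.001,0],[-1,0,0,0,0],[-1,0,0,0,0],[-1,0,0,0,0],[-1,0,0,0,0],[-1,0,0,0,0],[-1,0,0,0,0],[-1,0,0,0,0],[-1,0,0,-0.01,0],[-1,0,0,-0.03,0],[-1,0,0,-0.03,0],[-1,0,0,0,0]]}' 40
```

```text
time_s: 7.52
eef_pos: [0.4231, -0.3739, 0.0835]
eef_rot: [0.049, 3.138, -0.005]
contact_force: [0.1, -1.1, -3.4]
gripper_width: 0.0448
gripper_force: 40.0
```

```bash
python3 -m jog '{"increments":[[-1,-0.0258,0.0405,0,0],[-1,-0.0258,0.0405,0,0],[-1,-0.0258,0.0405,0,0],[-1,-0.0258,0.0405,0,0],[-1,-0.0259,0.0405,0,0],[-1,0,0,0,-9.5],[-1,0,0,0.03,0],[-1,0,0,0,0],[-1,0,0,0,0]]}'
cat >> h.py <<'E'
def to(x,y,z,yaw,n=6):
    "tool-axis shift to reach TCP (m) and object yaw (deg, mod 180); readings averaged over n"
    o=ctrl.get_obs(); p=o["eef_pos"]; M=Rot.from_rotvec(o["eef_rot"]).as_matrix()
    d=M.T@(np.array([x,y,z])-p); cur=np.degrees(np.arctan2(-M[1,0],-M[0,0]))
    print("pos",np.round(p*1e3,1),"yaw",round(cur,2),"tool shift mm",np.round(d*1e3,1),"turn",round(-((yaw-cur+90)%180-90),2))
E
python3 -c "
from h import *
to(.5583,-.1742,.0193,7.75)"
```

```text
time_s: 8.65
eef_pos: [0.5572, -0.1746, 0.0512]
eef_rot: [0.21, -3.134, -0.001]
contact_force: [2.0, 0.7, -3.2]
gripper_width: 0.0447
gripper_force: 40.0
pos [ 557.2 -174.6   51.2] yaw 7.68 tool shift mm [-1.1  0.3 31.9] turn -0.07
```

```bash
python3 -m jog '{"increments":[[-1,-0.001,0,0.015,0],[-1,0,0,0.01,0],[-1,0,0,0.003,0],[-1,0,0,0.002,0],[-1,0,0,0.001,0],[-1,0,0,0,0]]}'; python3 -c "
from h import *
to(.5583,-.1742,.0193,7.75)"
```

```text
time_s: 9.4
eef_pos: [0.5586, -0.1745, 0.0206]
eef_rot: [-0.211, 3.134, -0.0]
contact_force: [-0.7, -0.4, -2.8]
gripper_width: 0.0445
gripper_force: 40.0
pos [ 558.6 -174.5   20.6] yaw 7.71 tool shift mm [0.3 0.3 1.3] turn -0.04
```

Position is right and there's no contact yet. I lower in half-millimetre steps, checking the force.

```bash
python3 -m jog '{"increments":[[-1,0,0,0.0005,0],[-1,0,0,0.0005,0],[-1,0,0,0.0004,0],[-1,0,0,0,0]]}'|egrep 'pos|force'; python3 -m jog '{"increments":[[-1,0,0,0.0004,0],[-1,0,0,0,0]]}'|egrep 'pos|force'
```

```text
eef_pos: [0.5585, -0.1744, 0.0193]
contact_force: [-1.2, 0.7, 0.8]
gripper_force: 40.0
eef_pos: [0.5585, -0.1744, 0.0193]
contact_force: [-2.8, 1.4, 4.7]
gripper_force: 40.0
```

White is down (force rose to about 7 N of support). I release it, lift and move over to view the bottle.

```bash
python3 -m jog '{"increments":[[-1,0,0,-0.0004,0],[0.1,0,0,0,0],[0.5,0,0,0,0],[1,0,0,0,0],[1,0,0,0,0],[1,0,0,-0.01,0],[1,0,0,-0.045,0],[1,0,0,-0.055,0],[1,0,0,-0.055,0],[1,-0.021,-0.0495,-0.015,0],[1,-0.021,-0.0495,0,0],[1,-0.021,-0.0495,0,0],[1,-0.021,-0.0495,0,0],[1,0,0,0,7.7],[1,0,0,0,0]]}'
python3 - <<'E'
from h import *
c=shot('w7'); cv2.imwrite('pics/m7.png',c['img'][:290]); print(proj(c,[.592,-.36,.08]),proj(c,[.592,-.36,.0]))
E
```

```text
time_s: 12.02
eef_pos: [0.668, -0.3598, 0.1985]
eef_rot: [0.001, -3.141, -0.001]
contact_force: [-0.5, -0.2, 0.9]
gripper_width: 0.0918
gripper_force: 0.0
[318.55765844 138.71781485] [318.59439789 141.28756974]
```

View pics/m7.png

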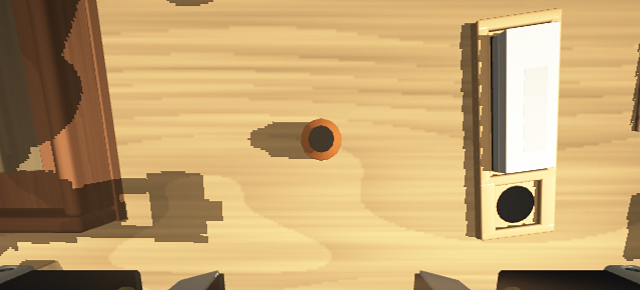

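The white stone looks seated in the pale bay and the bottle is almost straight below the camera at (321,139).

Run:
```python
from h import *
c=load('w7'); d=load('w4')
A=((0,0,0),(179,130,110))
b=blob(c,*A,(321,139),17,3); bd=blob(d,*A,(229,147),22,3)
m=lambda b:cv2.minEnclosingCircle(b.astype(np.float32))
print(m(b),m(bd),tri(c,m(b)[0],d,m(bd)[0]),plane(c,m(b)[0],.08))
b=blob(c,(0,160,0),(15,255,255),(321,139),30,5); print(m(b),plane(c,m(b)[0],.05))
meas("white",.033,[('w7',(528,98),90)],(0,0,185),(179,50,255))
meas("disc",.008,[('w7',(515,204),24)],(0,0,0),(179,255,110))
to(.592,-.3605,.025,0)
```

```text
((321.65789794921875, 139.55262756347656), 12.769356727600098) ((228.33108520507812, 148.43243408203125), 13.908069610595703) (array([ 0.5925001 , -0.35759577,  0.07549861]), np.float64(2.7431133958015496e-05)) [[ 0.59261339 -0.35763362  0.08      ]]
((321.76605224609375, 140.35321044921875), 20.661094665527344) [[ 0.59241911 -0.35729695  0.05      ]]
white x y L W yaw [ 559.7 -173.5  119.1   44.4    7.7]
disc x y L W yaw [ 654.4 -161.5   36.7   36.1  -40.9]
pos [ 668.1 -359.2  199.3] yaw 0.16 tool shift mm [ 76.1  -1.1 174.3] turn 0.16
```

White is seated (559.7,-173.5, yaw 7.7, consistent with a 33 mm top). The bottle is at (592.5,-357.4).

```bash
python3 -m jog '{"increments":[[1,0.038,0.001,0,0],[1,0.038,0.001,0,0],[1,0,0,0.055,0],[1,0,0,0.055,0],[1,0,0,0.045,0],[1,0,0,0.019,0],[1,0,0,0,0]]}' 15;python3 -c "
from h import *
to(.5925,-.3574,.025,0)"
```

```text
time_s: 12.95
eef_pos: [0.5921, -0.3569, 0.0251]
eef_rot: [0.003, -3.141, -0.001]
contact_force: [-0.4, 0.5, 0.1]
gripper_width: 0.0918
gripper_force: 0.0
pos [ 592.1 -356.9   25.1] yaw 0.09 tool shift mm [-0.3 -0.5  0.1] turn 0.09
```

```bash
python3 -m jog '{"increments":[[-1,0,0,0,0],[-1,0,0,0,0],[-1,0,0,0,0],[-1,0,0,0,0],[-1,0,0,0,0],[-1,0,0,0,0],[-1,0,0,0,0],[-1,0,0,0,0],[-1,0,0,-0.02,0],[-1,0,0,-0.05,0],[-1,-0.0155,0.049,0,0],[-1,-0.0155,0.049,0,0],[-1,-0.0155,0.049,0,0],[-1,-0.0155,0.049,0,0],[-1,0,0,0,0],[-1,0,0,0,0]]}' 15;python3 -c "
from h import *
to(.6537,-.1613,.033,0)"
```

```text
time_s: 14.95
eef_pos: [0.6545, -0.1616, 0.0961]
eef_rot: [-0.001, 3.14, -0.001]
contact_force: [0.3, -0.2, -0.9]
gripper_width: 0.0335
gripper_force: 15.0
pos [ 654.5 -161.6   96.1] yaw 0.05 tool shift mm [ 0.8  0.4 63.1] turn 0.05
```

```bash
python3 -m jog '{"increments":[[-1,0.0005,0,0.03,0],[-1,0,0,0.02,0],[-1,0,0,0.008,0],[-1,0,0,0.003,0],[-1,0,0,0.001,0],[-1,0,0,0,0]]}' |egrep 'pos|force'; python3 -m jog '{"increments":[[-1,0,0,0.0004,0],[-1,0,0,0.0004,0],[-1,0,0,0,0]]}'|egrep 'pos|force'
```

```text
eef_pos: [0.6541, -0.1616, 0.0337]
contact_force: [-0.7, -0.7, -1.1]
gripper_force: 15.0
eef_pos: [0.654, -0.1614, 0.0328]
contact_force: [0.3, 1.1, 3.4]
gripper_force: 15.0
```

```bash
python3 -m jog '{"increments":[[-1,0,0,-0.0003,0],[-0.1,0,0,0,0],[0.3,0,0,0,0],[1,0,0,0,0],[1,0,0,0,0],[1,0,0,-0.015,0],[1,0,0,-0.05,0],[1,0,0,-0.055,0],[1,0,0,-0.05,0],[1,0.028,0.047,0,0],[1,0.028,0.047,0,0],[1,0.028,0.047,0,0],[1,0,0,0,0]]}'|grep pos
python3 - <<'E'
from h import *
a=shot('w8'); print(proj(a,[.43,-.016,.036]),proj(a,[.539,-.0175,.005]),proj(a,[.558,-.174,.033]))
E
python3 -m jog '{"increments":[[1,0.02,0.04,0,0],[1,0,0,0,0]]}' |grep pos
python3 - <<'E'
from h import *
b=shot('w9'); a=load('w8')
cv2.imwrite('pics/m89.png',np.vstack([cv2.resize(c['img'][:275],None,fx=.8,fy=.8,interpolation=cv2.INTER_AREA) for c in (a,b)]))
E
```

```text
eef_pos: [0.5682, -0.0174, 0.2043]
[321.04954907  64.69187963] [318.90979099 188.64090846] [155.23827386 211.31474889]
eef_pos: [0.5496, 0.0204, 0.2032]
```

View pics/m89.png

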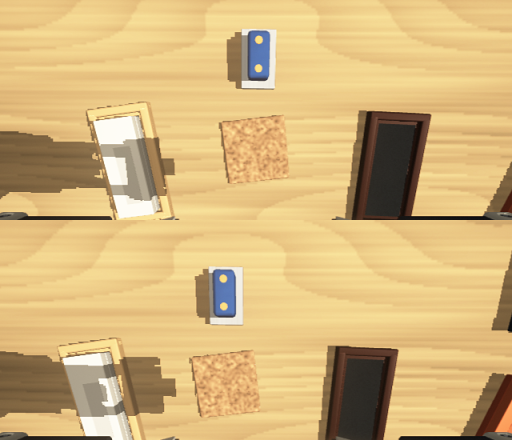

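The flattener handle is at (322,68) in w8 and (280,91) in w9, with the pad at (318,186) and (282,205).

Run:
```python
from h import *
B=((100,90,60),(135,255,255))
meas("handle",.036,[('w8',(322,68),50),('w9',(280,91),50)],*B)
for z in (.036,):
    meas("dots",z,[('w8',(324,50),10),('w9',(280,73),10)],(15,20,150),(40,255,255))
    meas("dots",z,[('w8',(324,86),10),('w9',(280,107),10)],(15,20,150),(40,255,255))
meas("plate",.010,[('w8',(322,72),52),('w9',(280,95),52)],(0,0,150),(179,40,255),21)
for m in ((125,150),(115,130)):
  meas("pad",.005,[('w8',(318,186),62),('w9',(282,205),62)],(0,m[0],100),(16,255,235))
for nm,L in (("green",((40,90,60),(85,255,255))),("paper",((0,0,100),(179,60,255)))):
    meas(nm,.026,[('w2',(205,225 if nm=="green" else 188),28),('w3',(405,222 if nm=="green" else 187),28)],*L)
```

```text
handle x y L W yaw [ 4.338e+02 -1.300e+01  4.570e+01  2.150e+01 -1.000e-01]
handle x y L W yaw [433.1 -12.4  45.4  22.1  -1. ]
   tri [432.3 -13.   29.7] gap 0.4
dots x y L W yaw [ 4.19e+02 -1.35e+01  6.90e+00  6.80e+00  2.00e-01]
dots x y L W yaw [418.6 -13.2   7.1   6.9  -1.4]
   tri [417.9 -13.5  32. ] gap 0.2
dots x y L W yaw [ 4.465e+02 -1.340e+01  7.200e+00  7.000e+00  2.000e-01]
dots x y L W yaw [446.8 -13.9   7.5   7.   -1.4]
   tri [447.4 -13.4  41. ] gap 0.0
plate x y L W yaw [433.1 -13.3  63.4  38.7  -0.5]
plate x y L W yaw [ 4.329e+02 -1.310e+01  6.320e+01  3.880e+01 -4.000e-01]
   tri [432.6 -13.3   7.6] gap 0.1
pad x y L W yaw [539.1 -17.4  81.5  80.1 -83.6]
pad x y L W yaw [538.6 -16.7  81.2  80.1 -83.9]
   tri [539.7 -17.4  -1.4] gap 0.1
pad x y L W yaw [539.1 -17.4  81.5  80.1 -83.6]
pad x y L W yaw [538.6 -16.7  81.2  80.1 -83.9]
   tri [539.7 -17.4  -1.4] gap 0.1
green x y L W yaw [696.7   4.8  36.5  34.9 -86.2]
green x y L W yaw [698.1  -1.2  33.5  33.1 -86.5]
   tri [699.6   1.4  15.6] gap 1.4
paper x y L W yaw [662.5   2.5  38.7  36.1 -86.6]
paper x y L W yaw [662.9  -1.5  36.3  32.9   3.5]
   tri [6.634e+02 2.000e-01 1.930e+01] gap 0.4
```

The flattener is at (433,-13), the pad at (539,-17) with yaw 6.3°, and the bar at about (680,-1) with yaw 3.5° (to refine later). Orange next.

```bash
python3 -m jog '{"increments":[[1,-0.0065,0.055,0,0],[1,-0.0065,0.055,0,0],[1,-0.0065,0.055,0,0],[1,-0.0065,0.055,0,0],[1,-0.0065,0.055,0,0],[1,-0.0065,0.055,0,0],[1,0,0,0,8.1],[1,0,0,0.05,8.1],[1,0,0,0.055,0],[1,0,0,0.045,0],[1,0,0,0,0],[1,0,0,0,0]]}' 40|egrep 'time|pos|force';python3 -c "
from h import *
to(.5885,.3512,.0112,-16.2)"
```

```text
time_s: 19.55
eef_pos: [0.5908, 0.3494, 0.0544]
contact_force: [0.9, 0.4, 0.2]
gripper_force: 0.0
pos [590.8 349.4  54.4] yaw -16.25 tool shift mm [ 2.8  1.  43.2] turn -0.05
```

```bash
python3 -m jog '{"increments":[[1,0.0025,0.001,0.02,0],[1,0,0,0.02,0],[1,0,0,0.003,0],[1,0,0,0,0],[-1,0,0,0,0],[-1,0,0,0,0],[-1,0,0,0,0],[-1,0,0,0,0],[-1,0,0,0,0],[-1,0,0,0,0],[-1,0,0,0,0]]}' 40|egrep 'time|pos|force';python3 -c "
from h import *
to(.5885,.3512,.0112,-16.2)"
```

```text
time_s: 20.92
eef_pos: [0.5865, 0.3512, 0.0095]
contact_force: [-0.5, -0.4, -0.1]
gripper_force: 40.0
pos [586.5 351.2   9.5] yaw -16.19 tool shift mm [-1.9  0.5 -1.7] turn 0.01
```

```bash
python3 -m jog '{"increments":[[-1,0,0,-0.01,0],[-1,0,0,-0.025,0],[-1,0,0,-0.03,-6.85],[-1,0,0,0,-6.85],[-1,0.0033,-0.0489,0,0],[-1,0.0033,-0.0489,0,0],[-1,0.0033,-0.0489,0,0],[-1,0.0033,-0.0489,0,0],[-1,0,0,0.02,0],[-1,0,0,0,0],[-1,0,0,0,0]]}'|egrep 'time|pos|force|width';python3 -c "
from h import *
to(.565,.1565,.0185,-2.5)"
```

```text
time_s: 22.3
eef_pos: [0.5652, 0.157, 0.0551]
contact_force: [0.2, -0.2, -3.7]
gripper_width: 0.0446
gripper_force: 40.0
pos [565.2 157.   55.1] yaw -2.46 tool shift mm [ 0.2 -0.5 36.6] turn 0.04
```

```bash
python3 -m jog '{"increments":[[-1,0,-0.0005,0.015,0],[-1,0,0,0.013,0],[-1,0,0,0.004,0],[-1,0,0,0.002,0],[-1,0,0,0,0]]}'|egrep 'pos|force'; python3 -m jog '{"increments":[[-1,0,0,0.0005,0],[-1,0,0,0.0005,0],[-1,0,0,0,0]]}'|egrep 'pos|force';python3 -m jog '{"increments":[[-1,0,0,0.0004,0],[-1,0,0,0.0004,0],[-1,0,0,0,0]]}'|egrep 'pos|force'
```

```text
eef_pos: [0.565, 0.156, 0.0205]
contact_force: [-0.5, 0.9, -2.8]
gripper_force: 40.0
eef_pos: [0.5649, 0.1559, 0.0196]
contact_force: [-0.1, -1.0, -2.5]
gripper_force: 40.0
eef_pos: [0.5648, 0.1559, 0.0186]
contact_force: [-0.1, 0.6, -3.3]
gripper_force: 40.0
```

```bash
python3 -m jog '{"increments":[[-1,0,0,0.0004,0],[-1,0,0,0.0004,0],[-1,0,0,0,0]]}'|egrep 'pos|force';python3 -m jog '{"increments":[[-1,0,0,0.0004,0],[-1,0,0,0,0]]}'|egrep 'pos|force'
```

```text
eef_pos: [0.5648, 0.1559, 0.0178]
contact_force: [-0.3, -0.4, -3.4]
gripper_force: 40.0
eef_pos: [0.5648, 0.1559, 0.0175]
contact_force: [0.8, -0.4, -3.5]
gripper_force: 40.0
```

```bash
python3 -m jog '{"increments":[[-1,0,0,0.0004,0],[-1,0,0,0,0]]}'|egrep 'pos|force';python3 -m jog '{"increments":[[-1,0,0,0.0004,0],[-1,0,0,0,0]]}'|egrep 'pos|force'
```

```text
eef_pos: [0.5649, 0.1559, 0.0175]
contact_force: [-1.8, -0.2, 1.0]
gripper_force: 40.0
eef_pos: [0.5648, 0.156, 0.0174]
contact_force: [-2.9, -1.7, 5.5]
gripper_force: 40.0
```

Seated. I release, lift, and view the orange stone and the bar from one place.

```bash
python3 -m jog '{"increments":[[-1,0,0,-0.0005,0],[0.1,0,0,0,0],[0.5,0,0,0,0],[1,0,0,0,0],[1,0,0,0,0],[1,0,0,-0.01,0],[1,0,0,-0.045,0],[1,0,0,-0.055,0],[1,0,0,-0.055,0],[1,0,0,-0.015,-2.5],[1,-0.042,-0.039,0,0],[1,-0.042,-0.039,0,0],[1,-0.042,-0.038,0,0],[1,0,0,0,0]]}'|egrep 'time|pos'
python3 - <<'E'
from h import *
a=shot('w10'); p,q=proj(a,[.565,.1565,.033]),proj(a,[.68,-.001,.026]); print(p,q); cv2.imwrite('pics/m10.png',a['img'][:290])
meas("orange",.033,[('w10',p,90)],(9,100,130),(16,230,255))
meas("orange+",.033,[('w10',p,90)],(0,130,100),(16,255,255))
for nm,L,x in (("green",((40,90,60),(85,255,255)),.697),("paper",((0,0,100),(179,60,255)),.663)):
    meas(nm,.026,[('w10',proj(a,[x,-.001,.026]),30),('w3',proj(load('w3'),[x,-.001,.026]),30)],*L)
E
```

```text
time_s: 26.55
eef_pos: [0.6926, 0.0363, 0.1963]
[459.81357124  76.35526184] [279.93141343 209.7925796 ]
orange x y L W yaw [566.8 156.7 119.2  43.7  -2.5]
orange+ x y L W yaw [567.4 156.4 120.   46.1  -2.1]
green x y L W yaw [697.8   2.   33.1  32.3   3.6]
green x y L W yaw [698.1  -1.2  33.5  33.1 -86.5]
   tri [700.    1.1  16.9] gap 0.2
paper x y L W yaw [ 6.628e+02 -6.000e-01  3.610e+01  3.400e+01  3.300e+00]
paper x y L W yaw [662.9  -1.5  36.3  32.9   3.5]
   tri [663.1  -0.9  23.8] gap 0.1
```

View pics/m10.png

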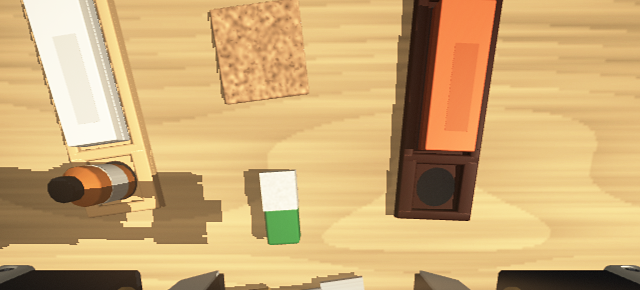

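Orange is seated at (566.8,156.6) with yaw -2.5, and the bottle stands in its recess. The bar is at (680.5,0) with yaw 3.5, so I pick it.

```bash
python3 -m jog '{"increments":[[1,0.012,-0.036,0.03,0],[1,0,0,0.05,-3.5],[1,0,0,0.05,0],[1,0,0,0.03,0],[1,0,0,0,0],[1,0,0,0,0]]}' 25|egrep 'time|pos|force';python3 -c "
from h import *
to(.6805,.0001,.008,3.5)"
```

```text
time_s: 27.35
eef_pos: [0.6797, 0.0046, 0.0394]
contact_force: [1.0, 0.5, 0.6]
gripper_force: 0.0
pos [679.7   4.6  39.4] yaw 3.56 tool shift mm [-0.5 -4.6 31.4] turn 0.06
```

```bash
python3 -m jog '{"increments":[[1,0,-0.0045,0.02,0],[1,0,0,0.011,0],[1,0,0,0,0],[-1,0,0,0,0],[-1,0,0,0,0],[-1,0,0,0,0],[-1,0,0,0,0],[-1,0,0,0,0],[-1,0,0,0,0],[-1,0,0,0,0],[-1,0,0,0,0]]}'|egrep 'pos|force';python3 -m jog '{"increments":[[-1,0,0,-0.01,0],[-1,0,0,-0.03,0],[-1,0.0356,-0.0022,0,0],[-1,0.0356,-0.0022,0,0],[-1,0.0356,-0.0022,0,0],[-1,0.0356,-0.0022,0,0],[-1,0,0,0,-2.8],[-1,0,0,0,0],[-1,0,0,0,0]]}'|egrep 'time|pos|force|width';python3 -c "
from h import *
to(.539,-.0172,.013,6.3)"
```

```text
eef_pos: [0.6791, -0.0006, 0.0061]
contact_force: [0.3, -0.9, 0.2]
gripper_force: 25.0
time_s: 29.85
eef_pos: [0.5381, -0.0181, 0.0466]
contact_force: [0.4, -0.5, -0.8]
gripper_width: 0.0317
gripper_force: 25.0
pos [538.1 -18.1  46.6] yaw 6.26 tool shift mm [-0.9  0.8 33.6] turn -0.04
```

```bash
python3 -m jog '{"increments":[[-1,0,0.0008,0.015,0],[-1,0,0,0.013,0],[-1,0,0,0.004,0],[-1,0,0,0.002,0],[-1,0,0,0,0]]}'|egrep 'pos|force';python3 -m jog '{"increments":[[-1,0,0,0.0004,0],[-1,0,0,0.0004,0],[-1,0,0,0,0]]}'|egrep 'pos|force';python3 -m jog '{"increments":[[-1,0,0,0.0004,0],[-1,0,0,0.0003,0],[-1,0,0,0,0]]}'|egrep 'pos|force'
```

```text
eef_pos: [0.5375, -0.0173, 0.0121]
contact_force: [0.1, 0.2, -1.1]
gripper_force: 25.0
eef_pos: [0.5375, -0.0173, 0.0115]
contact_force: [0.3, -0.4, -1.6]
gripper_force: 25.0
eef_pos: [0.5375, -0.0172, 0.0111]
contact_force: [-1.9, -0.2, 6.2]
gripper_force: 25.0
```

```bash
python3 -m jog '{"increments":[[-1,0,0,-0.0003,0],[-0.1,0,0,0,0],[0.3,0,0,0,0],[1,0,0,0,0],[1,0,0,0,0],[1,0,0,-0.01,0],[1,0,0,-0.04,0],[1,0,0,-0.04,6.9],[1,0.035,0.001,0,0],[1,0.035,0.001,0,0],[1,0.035,0.002,0,0],[1,0,0,0.04,0],[1,0,0,0,0],[1,0,0,0,0]]}' 25|egrep 'time|pos|force';python3 -c "
from h import *
to(.433,-.0132,.014,-.6)"
```

```text
time_s: 32.98
eef_pos: [0.4334, -0.0123, 0.062]
contact_force: [0.2, -0.0, -0.0]
gripper_force: 0.0
pos [433.4 -12.3  62. ] yaw -0.59 tool shift mm [ 0.4 -0.9 48. ] turn 0.01
```

```bash
python3 -m jog '{"increments":[[1,0,-0.001,0.025,0],[1,0,0,0.018,0],[1,0,0,0.005,0],[1,0,0,0,0],[-1,0,0,0,0],[-1,0,0,0,0],[-1,0,0,0,0],[-1,0,0,0,0],[-1,0,0,0,0],[-1,0,0,0,0],[-1,0,0,0,0],[-1,0,0,0,0],[-1,0,0,0,0]]}'|egrep 'pos|force|width'
```

```text
eef_pos: [0.4325, -0.0132, 0.0129]
contact_force: [0.5, -0.7, -0.6]
gripper_width: 0.0242
gripper_force: 25.0
```

```bash
python3 -m jog '{"increments":[[-1,0,0,-0.01,0],[-1,0,0,-0.035,0],[-1,0,0,-0.035,0],[-1,-0.0331,0.0428,0,0],[-1,-0.0331,0.0428,0,0],[-1,-0.0331,0.0428,0,0],[-1,-0.0331,0.0428,0,0],[-1,0,0,0,1.9],[-1,0,0,0,0],[-1,0,0,0,0]]}'|egrep 'time|pos|force|width';python3 -c "
from h import *
to(.5665,.1566,.0459,-2.5)"
```

```text
time_s: 35.85
eef_pos: [0.5659, 0.1558, 0.0931]
contact_force: [-0.2, -0.1, -1.9]
gripper_width: 0.0235
gripper_force: 25.0
pos [565.9 155.8  93.1] yaw -2.52 tool shift mm [-0.6  0.9 47.2] turn -0.02
```

```bash
python3 -m jog '{"increments":[[-1,-0.0005,0.0008,0.02,0],[-1,0,0,0.015,0],[-1,0,0,0.008,0],[-1,0,0,0.003,0],[-1,0,0,0,0]]}'|egrep 'pos|force';python3 -m jog '{"increments":[[-1,0,0,0.0004,0],[-1,0,0,0.0004,0],[-1,0,0,0,0]]}'|egrep 'pos|force';python3 -m jog '{"increments":[[-1,0,0,0.0004,0],[-1,0,0,0,0]]}'|egrep 'pos|force'
```

```text
eef_pos: [0.5673, 0.1574, 0.0471]
contact_force: [-0.7, 0.4, -2.3]
gripper_force: 25.0
eef_pos: [0.5672, 0.1575, 0.0464]
contact_force: [-0.7, -0.5, -2.5]
gripper_force: 25.0
eef_pos: [0.5672, 0.1575, 0.046]
contact_force: [-0.4, -0.1, -0.1]
gripper_force: 25.0
```

```bash
python3 -m jog '{"increments":[[-1,0,0,0.0003,0],[-1,0,0,0,0]]}'|egrep 'pos|force'; python3 -m jog '{"increments":[[-0.3,0,0,0,0],[0.1,0,0,0,0],[0.6,0,0,0,0],[1,0,0,0,0],[1,0,0,0,0],[1,0,0,-0.01,0],[1,0,0,-0.04,0],[1,0,0,-0.05,0],[1,0,0,-0.05,2.5],[1,-0.042,-0.055,0,0],[1,-0.042,-0.055,0,0],[1,-0.02,-0.02,0,0],[1,0,0,0,0]]}'|egrep 'time|pos'
python3 - <<'E'
from h import *
a=shot('w11'); s=cam('side','side1')
g=lambda x,y,z:proj(a,[x,y,z])
cv2.imwrite('pics/m11.png',np.vstack([a['img'][:275],cv2.resize(s['img'][130:300,160:460],(640,320))]))
print(g(.567,.157,.069),g(.539,-.017,.031))
meas("handle",.069,[('w11',g(.567,.157,.069),50)],(100,90,60),(135,255,255))
for nm,L,x in (("green",((40,90,60),(85,255,255)),.556),("paper",((0,0,150),(179,60,255)),.521)):
    meas(nm,.031,[('w11',g(x,-.017,.031),35)],*L)
E
```

```text
eef_pos: [0.5673, 0.1575, 0.046]
contact_force: [-1.6, 0.0, 4.1]
gripper_force: 25.0
time_s: 38.98
eef_pos: [0.6531, 0.028, 0.1956]
[475.78737237 109.88637304] [255.42598894 100.00350511]
handle x y L W yaw [568.1 156.4  46.6  22.9  -2.5]
green x y L W yaw [556.9 -13.   35.2  32.7   6.6]
paper x y L W yaw [521.3 -17.5  36.2  34.4   6.4]
```

View pics/m11.png

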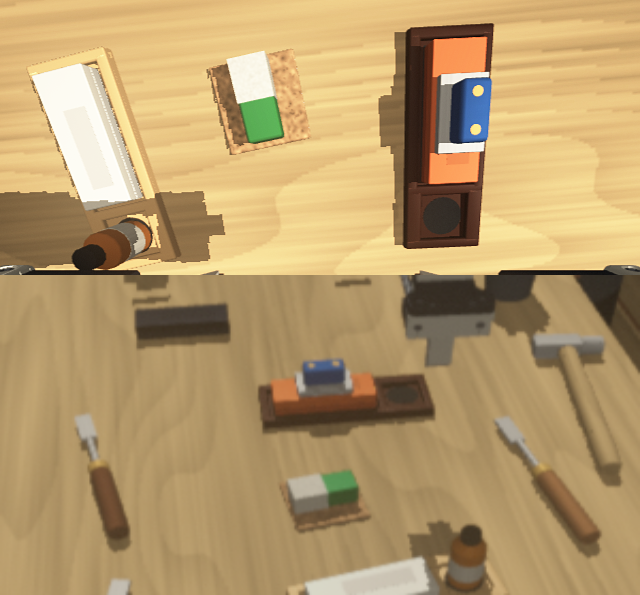

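Everything is in place: the flattener is 1.3 mm from the middle of the orange stone, the bar about 2 mm from the pad's centre, both stones are seated, the bottle stands in its recess and the gripper is clear.

```bash
python3 -c "
from station import ctrl
print(ctrl.hand_in())"
```

```text
the job is handed in; nothing more can be done
None
```

The sharpening station is laid out as asked and handed in at about 39 s of robot time; the black stone was left untouched, and the hand-in returned no verdict.

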